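Check the warming plate with the contact thermometer

TASK

Take the contact thermometer by its handle, lift it up and off its two-pronged hook, and set its sprung tip inside the ring engraved on the slide-warming plate (not at the square or the cross), the thermometer standing upright. Press gently, so that the tip is pushed in about halfway and never hard onto its stop, and finish while still holding it there like that, steady and in contact. Leave everything else on the bench where it stands.

Things in the scene. Friction and masses are not known exactly. Their poses are not given: they have to be found in the camera images.
- probe: contact thermometer hanging upright, about 140 g. Origin: centre of its collar's underside; z up its length. Collar: grey disc 50 mm across, z 0 to 6 mm. Handle to grip: white square bar 26 x 26 mm, flats facing x and y, z 6 to 80 mm. Steel shaft 14 mm thick down to z -62 mm, then a sprung rod with a copper tip, its flat end at z -85 mm when not pressed
- tip (a point): centre of the flat lower end of the probe's sprung tip (12 mm diameter); moves with the tip
- plunger (a joint): how far the probe's sprung tip is pushed in, m: 0 free (out), 0.012 fully in on its stop. Spring: about 0.6 N to start, 2.4 N at 6 mm, 4.2 N at 12 mm
- hanger: fixed hook stand. Origin on the bench straight under the hanging probe (which may be turned 0.25 rad about z). Two prongs 8 mm thick at y -16 and +16 mm run from a post at x +66 mm to x -35 mm, where they turn up. Prong tops, z 140 mm, carry the collar; upturned ends reach z 154 mm, the highest part. Raised over 14 mm the probe can leave towards -x only; raised over 100 mm, any way
- warmer: fixed slide-warming plate: white housing 170 x 140 mm (x, y) with a flat aluminium top face 156 x 126 mm, 50 mm above the bench, bearing three marks. Origin under its middle on the bench
- ring_mark: the spot to measure: a ring, 31 mm outer and 23 mm inner diameter, flat dark engraving on the warming plate's top face, origin at its centre level with that face (50 mm above the bench)
- square_mark: a square outline, 31 mm wide (not to be measured), flat dark engraving on the warming plate's top face, origin at its centre level with that face (50 mm above the bench)
- cross_mark: a plus-shaped cross, 31 mm wide (not to be measured), flat dark engraving on the warming plate's top face, origin at its centre level with that face (50 mm above the bench)
- flask: small clear culture flask lying flat, 122 x 60 x 24 mm (cap along its +x), bystander; origin under the middle of its body
- dish: closed clear culture dish, 60 mm diameter, 14 mm high, bystander; origin under its middle
- reagent: amber glass bottle, 64 mm diameter, 150 mm high, bystander; origin under its middle
- beaker: glass beaker, 70 mm diameter, 85 mm high, bystander; origin under its middle
- tip_box: grey pipette-tip box with a white lid, 120 x 85 x 60 mm, bystander; origin under its middle
- jar: white plastic jar, 60 mm diameter, 70 mm high, bystander; origin under its middle
- pen: white marker pen lying on the bench, 12 mm thick, 120 mm long, bystander; origin under its middle
Things that resemble listed ones, but are neither listed nor needed, are in the scene too. What is shaped like the probe but blue is not meant. What is shaped like the hanger but red is not meant.

How it is judged:
By the outcome, as a careful person would: the job done as asked, in the order asked, and still so for the second after the job is handed in, while the arm keeps its last pose, push and grip.
It also fails if it takes over 48 s, if anything falls off the work surface, if the arm or the gripper's body presses on something with over 40 N, if the wrist force passes 120 N, or if a joint passes its speed limit or range.

ROBOT

A 6-joint arm with a two-finger parallel gripper is mounted at the origin on the work surface. World frame = base frame: x ahead of the robot, y to its left, z up, the work surface at z = 0. Lengths are in m, angles in degrees, forces in N, time in s.
With the tool pointing down it reaches from about 0.25 to 0.725 m from the base axis. Payload 9.7 kg.
Tool frame: the origin (TCP) lies midway between the tips of the shut fingers; the grasp point (between the pads) lies 19 mm behind it (bot.hold_point_z is the distance from the TCP to the grasp point, in m); z points along the fingers, y is the line along which they close (so a half turn about z gives the same grasp; the last joint's range is limited). The gripper opens to 85 mm and grips with 20 to 120 N. Pads are 22 mm wide; open, the fingers measure 114 mm over their backs; the gripper's body (76 mm by 85 mm) begins 54 mm behind the grasp point. The pads swing forward as they close: fully open they stand 13 mm farther back than shut.
Start: joints at [71.448, 4.979, 10.078, 95.1, 0, 90], TCP at [0.175, 0.521, 0.231] pointing down, gripper open.
Joint ranges: [-179.16, 179.16], [-48.56, 103.87], [-65.8, 70.77], [-126.05, 130.52], [-82.76, 87.17], [-180, 180]. Speed limits (degrees/s): [127.2, 127.2, 147.25, 180, 180, 180].

INTERFACE

Orientations are given as [roll, pitch, yaw] about the fixed x, y, z axes, in that order (R = Rz(yaw) Ry(pitch) Rx(roll)).
In Python, from workcell import bot gives the robot as it stands.
- The arm moves only by the tool play_rows, never from a script. Its argument "steps" is a list that holds one entry, the list of rows, each a list of 4 numbers: the shift along the tool's x, y, z in m, then the turn about the tool's z in rad. In form: [[[tx, ty, tz, yaw], ...]]. A call has exactly 5 rows; each row shifts and turns the commanded pose from where the row before left it, along the tool's axes as they then stand; what a row does not reach is not made up. A row lasts 1/12 s, in which the tool goes at most 41.7 mm and 7.16 degrees, less where a joint would pass 70% of its speed; a pose out of reach is approached as far as the arm can. A call is refused whole if a number of a shift passes 0.0417 or a number of a turn 0.125, either way. A call with a gripper value outside its range is refused whole. "gripper" is the finger opening in m, from 0 to 0.0854, set as the call begins (left out, the last holds). The fingers move at their own pace and stop on an object; "squeeze" is the grip in N (left out, the last holds). Time passes only in rows, so rows that do not move let the fingers close, or fill a call up. It gives the time, the measured TCP pose, the force, the opening and the grip force at its end, in the units of the state.
- bot.get_obs(): the state, without advancing time (a new reading comes with each control period).
- bot.camera(name): name is "side" or "top" or "wrist"; returns a dict with "img" (480x640x3 uint8, blue, green, red), "vfov" (degrees; the focal length in pixels is half the picture's height over the tangent of half this angle, whatever the lens; pixels are square), "cx", "cy" (the principal point, pixels), "D" ([k1, k2, p1, p2, k3] as OpenCV has them; the pictures are not rectified), "xyz" and "attitude" of the camera in the world. Camera axes: x right, y down, z forward; pixel columns grow to the right and rows downward; lengths in m; the calibration is good to about 2 mm. A picture is of the moment at which its call begins. There is no depth.
- bot.job_done(): hands the job in; it is judged then, once.
The state is a dict: "time": time; "q": joint angles; "qd": joint speeds; "joint_efforts": joint torques, N m; "ee_pos": TCP position; "tcp_rot": TCP orientation; "wrist_force": force on the tool from outside, world axes, zero at the start; "torque": the same for the moment, N m; "opening": finger opening in m; "grasp_force": force on a finger pad.
Only numpy, scipy, OpenCV 4.12 (cv2) and the standard library are available. Lean on these libraries where they do the work, as an engineer would, in place of code of your own. Each camera call takes 0.05 s, during which the arm holds its last target. There are 200 camera calls.

## Working session

There is one attempt and no reset: what is moved stays moved. The work goes in short steps, Python scripts to look and compute and a tool call to move; the robot and the scene stay as the last step left them, time stands still between calls to the robot, and variables do not carry over. Pictures are saved under pics/ and viewed, at most 10 in all, crops included, and the job is handed in when it is done.

Besides the shell and the picture viewer there is one more tool, called after "Emit:" as name(argument=value, ...) on one line, values as JSON. play_rows: Moves the arm, as the interface text tells. Its arguments: {"type":"object","properties":{"steps":{"type":"array","items":{"type":"array","items":{"type":"array","items":{"type":"number"}}}},"gripper":{"type":"number"},"squeeze":{"type":"number"}},"required":["steps"]}

```bash
mkdir -p pics; ls; python3 - <<'E'
from workcell import bot
import cv2
for n in("side","top","wrist"):
    c=bot.camera(n); cv2.imwrite(f"pics/{n}0.png",c["img"]); print(n,{k:v for k,v in c.items() if k!="img"})
print(bot.get_obs(),bot.hold_point_z)
E
```

```text
pics
side {'vfov': 42.80479884106681, 'cx': 315.72829252563287, 'cy': 246.1885622237078, 'D': array([-0.06284831,  0.        ,  0.        ,  0.        ,  0.        ]), 'xyz': array([ 0.02776256, -0.74129503,  1.16985475]), 'attitude': array([-139.20717127,   -0.25870093,  -35.3334798 ])}
top {'vfov': 56.8175340605922, 'cx': 319.2769772955271, 'cy': 237.41599799482344, 'D': array([-0.06108321,  0.        ,  0.        ,  0.        ,  0.        ]), 'xyz': array([ 0.46418395, -0.00192051,  1.15332283]), 'attitude': array([-173.21858518,   -0.82586633,  -89.55119918])}
wrist {'vfov': 59.45101255379164, 'cx': 320.0022972354755, 'cy': 241.1804719792867, 'D': array([-0.1015583,  0.       ,  0.       ,  0.       ,  0.       ]), 'xyz': array([0.09637705, 0.54691787, 0.37222663]), 'attitude': array([1.61598901e+02, 8.66977820e-02, 7.14269265e+01])}
{'time': 0.15, 'q': array([7.14480349e+01, 5.00480072e+00, 1.00458565e+01, 9.50975559e+01,
       4.69310171e-04, 9.00005770e+01]), 'qd': array([-0.02535207, -0.05360798,  0.1428806 ,  0.08595113,  0.02533567,
       -0.15358303]), 'joint_efforts': array([-2.32403872e-03, -5.20760643e+01,  4.65045226e+01,  1.37924190e-02,
       -1.19136284e-04, -1.15471587e-05]), 'ee_pos': array([0.17493966, 0.52127525, 0.23074562]), 'tcp_rot': array([-1.79943500e+02, -4.68740917e-04,  1.61447457e+02]), 'wrist_force': array([-0.19128019, -0.47321016,  0.16903039]), 'torque': array([-0.0370416 , -0.01064972, -0.03988286]), 'grasp_force': 0.0, 'opening': 0.08548787978223778} 0.0187
```

View pics/top0.png

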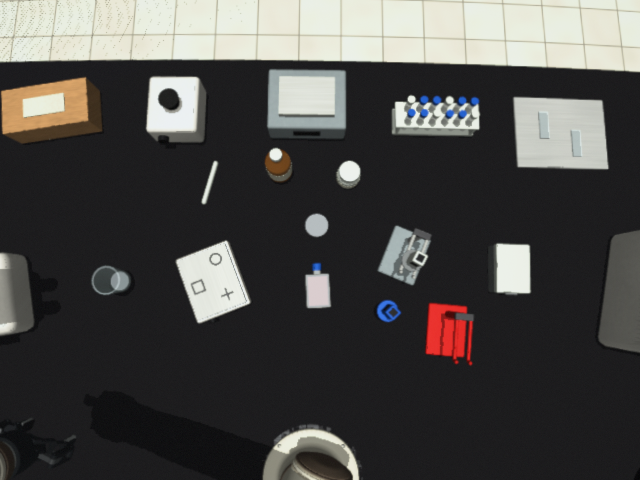

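View pics/side0.png

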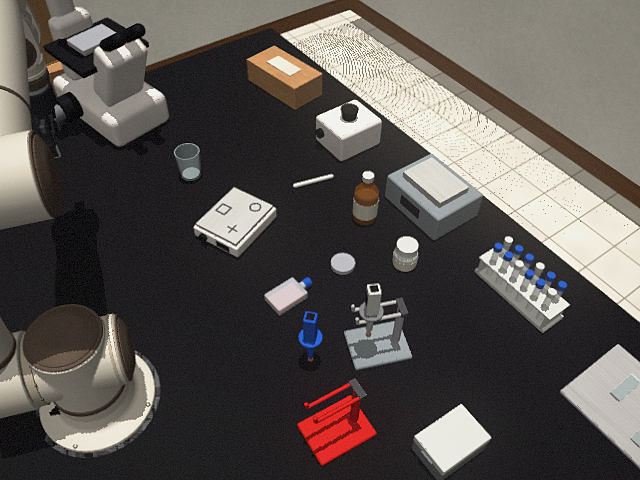

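The white probe sits at top (420,258) / side (374,292), on the grey hook. Lookalikes are the blue probe, top (388,311) / side (311,325), and the red hook, top (450,330). On the warmer, the ring is at top (215,259), the square at (198,287) and the cross at (227,293). I'll check the white probe and the plate in one close crop.

```bash
python3 - <<'E'
import cv2,numpy as np
t=cv2.imread("pics/top0.png");s=cv2.imread("pics/side0.png")
f=lambda im,x,y:cv2.resize(im[y:y+75,x:x+100],(400,300),interpolation=cv2.INTER_CUBIC)
cv2.imwrite("pics/crop1.png",np.vstack([np.hstack([f(t,360,215),f(s,330,280)]),np.hstack([f(t,165,235),f(s,185,180)])]))
E
```

```text
(no output)
```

View pics/crop1.png

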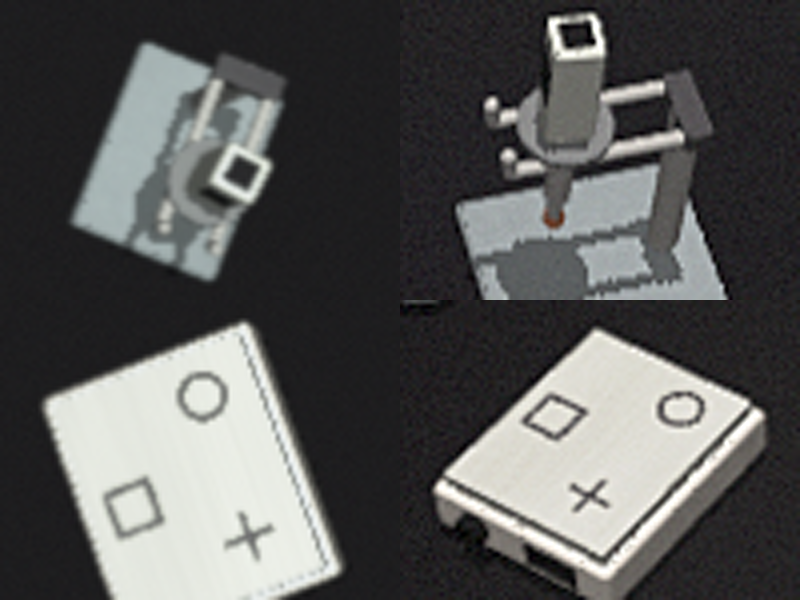

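The crop shows a white square handle with a grey collar hanging on the grey prongs, which open down and left in the top view. The handle top centre is at top (420,259) / side (374,288.6). The ring is at top (215.4,258.9) / side (255,207).

```bash
cat > h.py <<'E'
import numpy as np,cv2
from scipy.spatial.transform import Rotation as R
def ray(c,uv,h=480):
    f=h/2/np.tan(np.radians(c["vfov"]/2));K=np.array([[f,0,c["cx"]],[0,f,c["cy"]],[0,0,1]])
    p=cv2.undistortPoints(np.array([[uv]],float),K,c["D"])[0,0]
    return R.from_euler("xyz",c["attitude"],degrees=True).apply([p[0],p[1],1])
def atz(c,uv,z):
    d=ray(c,uv);return c["xyz"]+d*(z-c["xyz"][2])/d[2]
def proj(c,P):
    f=240/np.tan(np.radians(c["vfov"]/2));K=np.array([[f,0,c["cx"]],[0,f,c["cy"]],[0,0,1]])
    M=R.from_euler("xyz",c["attitude"],degrees=True).inv()
    return cv2.projectPoints(M.apply(np.atleast_2d(P)-c["xyz"]).reshape(-1,1,3),np.zeros(3),np.zeros(3),K,c["D"])[0][:,0]
E
python3 - <<'E'
from h import *
from workcell import bot
np.set_printoptions(precision=4,suppress=True)
t=bot.camera("top");s=bot.camera("side")
T=lambda x,y:(360+(x+.5)/4-.5,215+(y+.5)/4-.5)
S=lambda x,y:(330+(x-400+.5)/4-.5,280+(y+.5)/4-.5)
print("handle",atz(t,T(241,177),.22),atz(s,S(577,35),.22))
print("ring",atz(t,(215.4,258.9),.05),atz(s,(254.9,207),.05))
print("square",atz(t,(165+33.3,235+51.8),.05)); print("cross",atz(t,(165+62.2,235+58.8),.05))
for a in[(239,148),(271,178),(244,208),(212,178)]:print("cornerT",atz(t,T(*a),.22))
for a in[(552,17),(600,14),(606,53),(553,57)]:print("cornerS",atz(s,S(*a),.22))
for a,b in[((214,85),(165,222)),((268,103),(213,238))]:
    p,q=atz(t,T(*a),.138),atz(t,T(*b),.146);print("prong",p,q,np.degrees(np.arctan2(*(p-q)[1::-1])))
for a,b in[((665,86),(497,115)),((682,138),(512,170))]:
    p,q=atz(s,S(*a),.136),atz(s,S(*b),.138);print("prongS",p,q,np.degrees(np.arctan2(*(p-q)[1::-1])))
# obstacles
for n,uv,z in[("reagent",(276,155),.15),("jar",(349,170),.07),("dish",(316,224),.014),("flask",(317,291),.024),("beaker",(110,280),.0),("blue",(391,312),.13)]:print(n,atz(t,uv,z))
E
```

```text
handle [ 0.5315 -0.2282  0.22  ] [ 0.535  -0.2279  0.22  ]
ring [0.5392 0.2415 0.05  ] [0.5401 0.2417 0.05  ]
square [0.4696 0.2817 0.05  ]
cross [0.4532 0.2094 0.05  ]
cornerT [ 0.5469 -0.2274  0.22  ]
cornerT [ 0.5311 -0.2442  0.22  ]
cornerT [ 0.5151 -0.2295  0.22  ]
cornerT [ 0.5309 -0.2127  0.22  ]
cornerS [ 0.5319 -0.2123  0.22  ]
cornerS [ 0.5522 -0.2244  0.22  ]
cornerS [ 0.5397 -0.2444  0.22  ]
cornerS [ 0.5173 -0.2315  0.22  ]
prong [ 0.5907 -0.2332  0.138 ] [ 0.5108 -0.202   0.146 ] -21.362822531006234
prong [ 0.5805 -0.2647  0.138 ] [ 0.5019 -0.2294  0.146 ] -24.148049047878374
prongS [ 0.5965 -0.2346  0.136 ] [ 0.5132 -0.1998  0.138 ] -22.648394767586673
prongS [ 0.5825 -0.2646  0.136 ] [ 0.4988 -0.2309  0.138 ] -21.92548565418978
reagent [0.7762 0.087  0.15  ]
jar [ 0.7643 -0.0898  0.07  ]
dish [ 0.6348 -0.0085  0.014 ]
flask [ 0.4621 -0.0125  0.024 ]
beaker [0.4844 0.5275 0.    ]
blue [ 0.4156 -0.1813  0.13  ]
```

Handle at (0.533, -0.228), yaw about -37° (hanger -22.5°, probe turned a further 0.25 rad). Sizes and heights agree between the two views. Ring at (0.5395, 0.2416). I'll lift and turn first.

Emit:
play_rows(steps=[[[0,0,-0.01,0.0636],[0,0,-0.01,0.0636],[0,0,-0.01,0.0636],[0,0,-0.01,0.0636],[0,0,-0.01,0.0636]]], gripper=0.0854)

```text
time: 0.67
ee_pos: [0.175, 0.5214, 0.2817]
tcp_rot: [-180.0, 0.0, 143.0]
wrist_force: [-0.0, 0.2, 0.7]
opening: 0.0854
grasp_force: 0.0
```

Emit:
play_rows(steps=[[[-0.03,-0.0155,0,0],[-0.03,-0.0155,0,0],[-0.03,-0.0155,0,0],[-0.03,-0.0155,0,0],[-0.03,-0.0155,0,0]]])

```text
time: 1.08
ee_pos: [0.249, 0.3681, 0.2812]
tcp_rot: [180.0, 0.0, 143.3]
wrist_force: [0.1, 0.2, 0.0]
opening: 0.0856
grasp_force: 0.0
```

Emit:
play_rows(steps=[[[-0.03,-0.0155,0,0],[-0.03,-0.0155,0,0],[-0.03,-0.0155,0,0],[-0.03,-0.0155,0,0],[-0.03,-0.0155,0,0]]])

```text
time: 1.5
ee_pos: [0.3227, 0.2161, 0.2814]
tcp_rot: [180.0, 0.0, 143.2]
wrist_force: [-0.3, -0.2, 0.5]
opening: 0.0856
grasp_force: 0.0
```

Emit:
play_rows(steps=[[[-0.03,-0.0155,0,0],[-0.03,-0.0155,0,0],[-0.03,-0.0155,0,0],[-0.03,-0.0155,0,0],[-0.03,-0.0155,0,0]]])

```text
time: 1.92
ee_pos: [0.3966, 0.0641, 0.2815]
tcp_rot: [180.0, 0.0, 143.2]
wrist_force: [0.5, 0.9, -0.2]
opening: 0.0854
grasp_force: 0.0
```

Emit:
play_rows(steps=[[[-0.0285,-0.0152,0,0],[-0.0285,-0.0152,0,0],[-0.0285,-0.0152,0,0],[-0.0285,-0.0152,0,0],[-0.0285,-0.0152,0,0]]])

```text
time: 2.33
ee_pos: [0.4652, -0.0821, 0.2813]
tcp_rot: [180.0, 0.0, 143.2]
wrist_force: [0.8, 0.5, -0.4]
opening: 0.0855
grasp_force: 0.0
```

Emit:
play_rows(steps=[[[-0.0285,-0.0152,0,0],[-0.0285,-0.0152,0,0],[-0.0285,-0.0152,0,0],[-0.0285,-0.0152,0,0],[-0.0285,-0.0152,0,0]]])

```text
time: 2.75
ee_pos: [0.5339, -0.2282, 0.2811]
tcp_rot: [180.0, -0.0, 143.2]
wrist_force: [0.3, 0.4, -1.0]
opening: 0.0855
grasp_force: 0.0
```

```bash
python3 - <<'E'
from h import *
from workcell import bot
c=bot.camera("wrist"); cv2.imwrite("pics/w1.png",c["img"])
o=bot.get_obs();print(o["ee_pos"],o["tcp_rot"],o["q"],c["xyz"])
a=np.radians(-36.8);X=np.array([np.cos(a),np.sin(a),0]);Y=np.array([-X[1],X[0],0])
for sx,sy in((1,1),(1,-1),(-1,-1),(-1,1)):print(proj(c,np.array([.533,-.228,.22])+.013*(sx*X+sy*Y)))
E
```

```text
[ 0.53555809 -0.23233656  0.27888318] [-1.79906349e+02 -4.23459879e-02  1.43102250e+02] [-2.34125934e+01  1.13062892e+01  2.25124759e+01  1.01269204e+02
 -8.11943542e-02  1.34851664e+01] [ 0.46723855 -0.17998077  0.42269419]
[[346.37367663 289.54538673]]
[[297.25992156 289.55415248]]
[[296.35066258 243.01984472]]
[[347.41619507 243.01527053]]
```

View pics/w1.png

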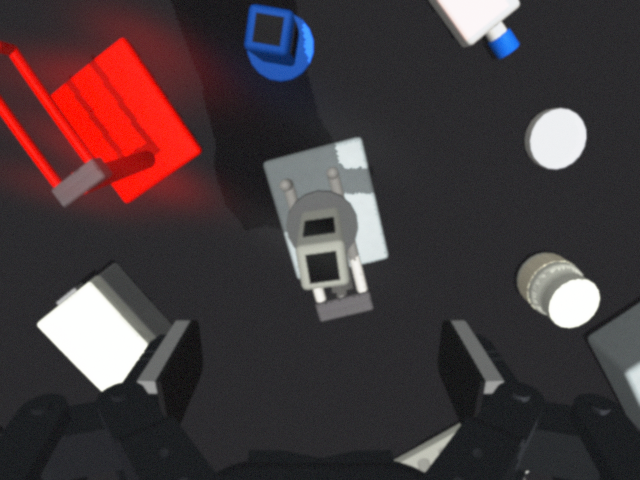

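The wrist view shows the white handle's top with corners at about (298,243), (346,243), (348,289) and (302,290), within about 2 px of prediction, and square to the fingers. Now descend.

Emit:
play_rows(steps=[[[0,0,0.013,0],[0,0,0.013,0],[0,0,0,0],[0,0,0,0],[0,0,0,0]]])

```text
time: 3.22
ee_pos: [0.5336, -0.2264, 0.256]
tcp_rot: [180.0, 0.0, 143.2]
wrist_force: [-0.1, -0.1, -0.2]
opening: 0.0851
grasp_force: 0.0
```

Emit:
play_rows(steps=[[[0,0,0.02,0],[0,0,0.02,0],[0,0,0.02,0],[0,0,0.015,0],[0,0,0.01,0]]])

```text
time: 3.63
ee_pos: [0.5334, -0.2262, 0.1696]
tcp_rot: [-180.0, -0.0, 143.3]
wrist_force: [-0.0, -0.1, 0.3]
opening: 0.0854
grasp_force: 0.0
```

Emit:
play_rows(steps=[[[0,0,0,0],[0,0,0,0],[0,0,0,0],[0,0,0,0],[0,0,0,0]]], gripper=0.01, squeeze=35)

```text
time: 4.05
ee_pos: [0.534, -0.2268, 0.1716]
tcp_rot: [180.0, 0.1, 143.2]
wrist_force: [-0.2, 0.6, 7.6]
opening: 0.0275
grasp_force: 32.4
```

Emit:
play_rows(steps=[[[0,0,0,0],[0,0,0,0],[0,0,0,0],[0,0,0,0],[0,0,0,0]]])

```text
time: 4.47
ee_pos: [0.534, -0.2268, 0.1716]
tcp_rot: [180.0, 0.1, 143.2]
wrist_force: [-0.6, -0.5, 6.3]
opening: 0.0277
grasp_force: 32.7
```

Gripped at about 27 mm opening. Lift straight up over 100 mm.

Emit:
play_rows(steps=[[[0,0,-0.005,0],[0,0,-0.01,0],[0,0,-0.015,0],[0,0,-0.02,0],[0,0,-0.02,0]]])

```text
time: 4.88
ee_pos: [0.5333, -0.2265, 0.2414]
tcp_rot: [-180.0, -0.0, 143.2]
wrist_force: [0.7, 0.6, -0.3]
opening: 0.0275
grasp_force: 33.0
```

Emit:
play_rows(steps=[[[0,0,-0.02,0],[0,0,-0.02,0],[0,0,-0.015,0],[0,0,-0.01,0],[0,0,0,0]]])

```text
time: 5.3
ee_pos: [0.5339, -0.2267, 0.3082]
tcp_rot: [180.0, 0.2, 143.2]
wrist_force: [0.1, -1.0, -1.2]
opening: 0.0279
grasp_force: 33.1
```

```bash
python3 - <<'E'
from h import *
from workcell import bot
s=bot.camera("side");t=bot.camera("top");w=bot.camera("wrist");o=bot.get_obs();print(o["ee_pos"],o["tcp_rot"],o["wrist_force"],o["torque"],o["opening"])
def f(c,P):
    u,v=proj(c,P)[0].astype(int);u=np.clip(u,50,590);v=np.clip(v,75,405);print(u-50,v-75)
    return cv2.resize(c["img"][v-75:v+75,u-50:u+50],(400,600),interpolation=cv2.INTER_CUBIC)
P=o["ee_pos"]+[0,0,-.05]
cv2.imwrite("pics/l1.png",np.hstack([f(s,P),f(t,P)]));cv2.imwrite("pics/w2.png",w["img"])
E
```

```text
[ 0.53355126 -0.22656762  0.30474451] [-1.79991737e+02 -3.96316437e-02  1.43226668e+02] [ 0.14011995 -0.39343913 -0.7557233 ] [-0.01648336 -0.00086771 -0.01611533] 0.027599640971739083
324 202
373 181
```

View pics/l1.png

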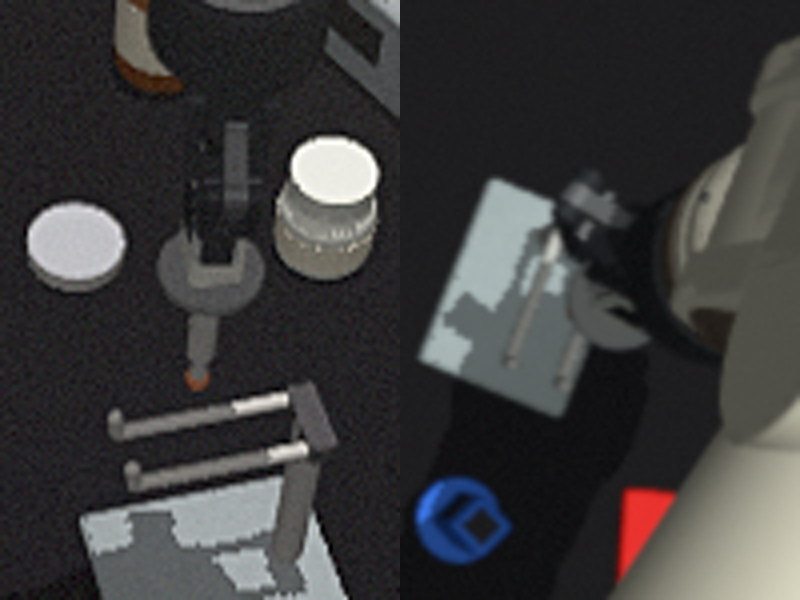

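The probe is off the hook, held and hanging straight, with its copper tip at side crop (197,383). The hook and bystanders are undisturbed. Carry it over to the ring.

Emit:
play_rows(steps=[[[0.006,0.0082,0,0],[0.012,0.0165,0,0],[0.0184,0.0252,0,0],[0.0184,0.0252,0,0],[0.0184,0.0252,0,0]]])

```text
time: 5.87
ee_pos: [0.5343, -0.1006, 0.3044]
tcp_rot: [-180.0, -0.1, 143.2]
wrist_force: [0.0, 1.2, -1.0]
opening: 0.0277
grasp_force: 33.1
```

Emit:
play_rows(steps=[[[0.0184,0.0252,0,0],[0.0184,0.0252,0,0],[0.0184,0.0252,0,0],[0.0184,0.0252,0,0],[0.0184,0.0252,0,0]]])

```text
time: 6.28
ee_pos: [0.5358, 0.0557, 0.3046]
tcp_rot: [-180.0, -0.0, 143.2]
wrist_force: [1.0, 0.1, -1.3]
opening: 0.0278
grasp_force: 33.1
```

Emit:
play_rows(steps=[[[0.0184,0.0252,0,0],[0.0184,0.0252,0,0],[0.0184,0.0252,0,0],[0.0184,0.0252,0,0],[0.0184,0.0252,0,0]]])

```text
time: 6.7
ee_pos: [0.5374, 0.2116, 0.3046]
tcp_rot: [-179.9, -0.0, 143.2]
wrist_force: [-0.5, -0.3, -1.4]
opening: 0.0283
grasp_force: 33.1
```

Emit:
play_rows(steps=[[[0.012,0.0165,0,0],[0.006,0.0082,0,0],[0,0,0,0],[0,0,0,0],[0,0,0,0]]])

```text
time: 7.12
ee_pos: [0.5386, 0.2393, 0.3052]
tcp_rot: [-180.0, 0.0, 143.2]
wrist_force: [0.1, -1.0, -1.1]
opening: 0.0276
grasp_force: 33.1
```

Emit:
play_rows(steps=[[[0,0,0.015,0],[0,0,0.025,0],[0,0,0.025,0],[0,0,0.02,0],[0,0,0.01,0]]])

```text
time: 7.53
ee_pos: [0.5382, 0.2384, 0.2077]
tcp_rot: [-179.8, -0.1, 143.1]
wrist_force: [0.1, -0.5, -1.5]
opening: 0.0274
grasp_force: 33.1
```

Emit:
play_rows(steps=[[[0,0,0.01,0],[0,0,0.005,0],[0,0,0,0],[0,0,0,0],[0,0,0,0]]])

```text
time: 7.95
ee_pos: [0.5392, 0.2403, 0.1965]
tcp_rot: [179.9, 0.0, 143.2]
wrist_force: [-0.5, -1.3, -0.6]
opening: 0.0275
grasp_force: 33.1
```

```bash
python3 - <<'E'
from h import *
from workcell import bot
s=bot.camera("side");t=bot.camera("top");w=bot.camera("wrist");o=bot.get_obs();print(o["ee_pos"],o["tcp_rot"],o["wrist_force"],o["torque"],o["opening"])
cv2.imwrite("pics/s3.png",s["img"]);cv2.imwrite("pics/t3.png",t["img"]);cv2.imwrite("pics/w3.png",w["img"])
P=o["ee_pos"]+[0,0,-.116]
for c in(s,t,w):print(proj(c,P),proj(c,[.5396,.2416,.05]))
f=lambda im,x,y,W,H:cv2.resize(im[y:y+H,x:x+W],(400,600),interpolation=cv2.INTER_CUBIC)
u,v=proj(s,P)[0].astype(int);print(u-40,v-70)
cv2.imwrite("pics/l3.png",np.hstack([f(s["img"],u-40,v-70,80,120),cv2.resize(w["img"],(400,300)).repeat(2,0)]))
E
```

```text
[0.53910521 0.2403385  0.1960686 ] [1.79941024e+02 3.13705056e-02 1.43232361e+02] [ 0.55488956  0.45801185 -1.55269002] [-0.03571244  0.01703891  0.02278206] 0.02773606950276742
[[254.00708974 199.09382718]] [[254.75045861 207.09065548]]
[[213.17176989 258.06193511]] [[215.35958346 258.7275701 ]]
[[321.81325594 235.86488536]] [[323.42738301 222.51734566]]
214 129
```

View pics/l3.png

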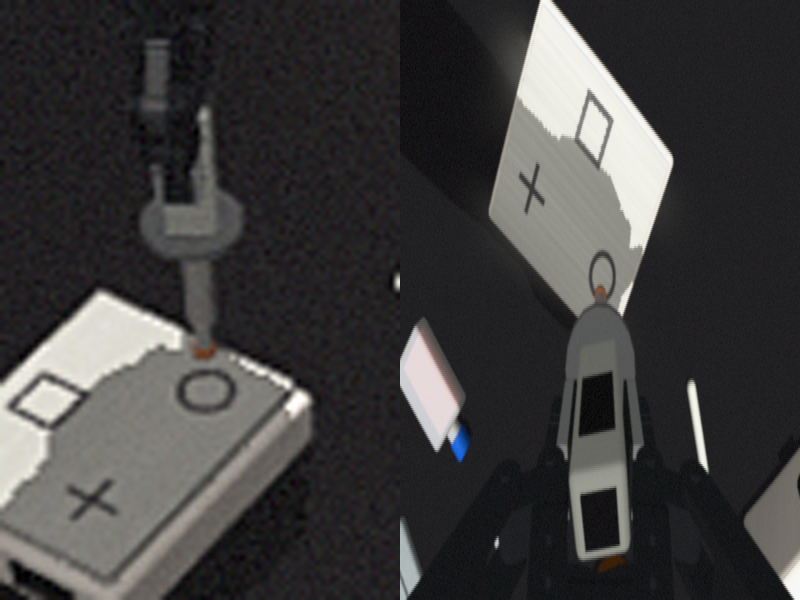

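The plate, ring and tip all fall where predicted: ring in the side crop at (206,391), tip just above it at (203,352). I'll enlarge the wrist view once for the lateral offset.

```bash
python3 - <<'E'
import cv2
im=cv2.imread("pics/w3.png");cv2.imwrite("pics/w3c.png",cv2.resize(im[190:265,270:370],(800,600),interpolation=cv2.INTER_CUBIC))
E
```

```text
(no output)
```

View pics/w3c.png

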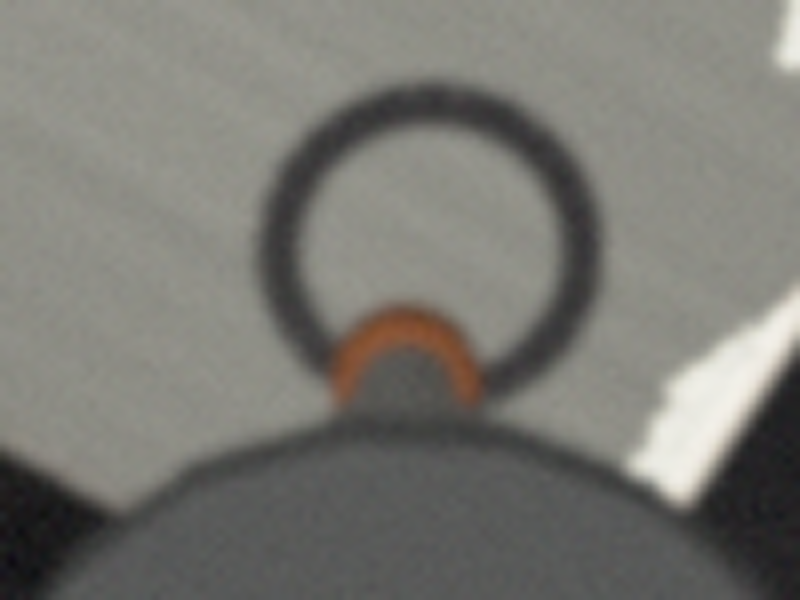

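The ring centre is at crop (430,248) → image (323.3,220.5). The tip circle centre is at crop (405,376) → (320.2,236.5).

```bash
python3 - <<'E'
from h import *
from workcell import bot
w=bot.camera("wrist");o=bot.get_obs();p=o["ee_pos"];print(p)
T=atz(w,(320.2,236.5),p[2]-.116);G=atz(w,(323.3,220.5),.05);print(T,G)
R_=R.from_euler("xyz",o["tcp_rot"],degrees=True)
d=G-T;d[2]=0;print("tool shift wrist-based",R_.inv().apply(d)); d2=np.array([.5396,.2416,0])-p;d2[2]=0;print("fixed-cam",R_.inv().apply(d2))
E
```

```text
[0.53900043 0.24032477 0.19587011]
[0.53873056 0.23923108 0.07987011] [0.53820143 0.24242587 0.05      ]
tool shift wrist-based [2.33609070e-03 2.24262710e-03 7.77188246e-07]
fixed-cam [2.82959202e-04 1.38044716e-03 9.03040944e-07]
```

Emit:
play_rows(steps=[[[0.0015,0.002,0,0],[0,0,0.008,0],[0,0,0.008,0],[0,0,0.006,0],[0,0,0,0]]])

```text
time: 8.57
ee_pos: [0.5381, 0.2424, 0.171]
tcp_rot: [-179.9, -0.1, 143.2]
wrist_force: [-0.4, 0.4, -2.1]
opening: 0.0277
grasp_force: 33.1
```

Emit:
play_rows(steps=[[[0,0,0.002,0],[0,0,0.002,0],[0,0,0.002,0],[0,0,0,0],[0,0,0,0]]])

```text
time: 8.98
ee_pos: [0.5388, 0.2426, 0.1673]
tcp_rot: [180.0, 0.0, 143.2]
wrist_force: [-0.6, -0.0, -1.2]
opening: 0.0274
grasp_force: 33.1
```

Emit:
play_rows(steps=[[[0,0,0.001,0],[0,0,0.001,0],[0,0,0.001,0],[0,0,0,0],[0,0,0,0]]])

```text
time: 9.4
ee_pos: [0.5389, 0.2427, 0.1644]
tcp_rot: [180.0, 0.0, 143.2]
wrist_force: [-0.0, 0.2, -0.0]
opening: 0.0277
grasp_force: 33.2
```

Emit:
play_rows(steps=[[[0,0,0.001,0],[0,0,0.001,0],[0,0,0.001,0],[0,0,0.001,0],[0,0,0,0]]])

```text
time: 9.82
ee_pos: [0.5389, 0.2427, 0.1602]
tcp_rot: [180.0, 0.0, 143.2]
wrist_force: [0.6, 0.1, 1.9]
opening: 0.0277
grasp_force: 33.3
```

```bash
python3 - <<'E'
from h import *
from workcell import bot
F=[];Z=[]
for i in range(30):
    s=bot.camera("side");o=bot.get_obs();F.append(o["wrist_force"]);Z.append(o["ee_pos"])
w=bot.camera("wrist")
print(np.mean(F,0),np.std(F,0),np.mean(Z,0),o["tcp_rot"],o["time"],o["torque"])
u,v=254,185
cv2.imwrite("pics/f.png",np.hstack([cv2.resize(s["img"][v-45:v+45,u-30:u+30],(400,600),interpolation=cv2.INTER_CUBIC),cv2.resize(w["img"][180:270,290:350],(400,600),interpolation=cv2.INTER_CUBIC)]))
E
```

```text
[0.85301571 0.21122522 1.48924212] [0.46663824 0.51291674 0.50946582] [0.53884442 0.24266986 0.16032518] [-1.79999540e+02  1.64992628e-03  1.43228099e+02] 11.3167 [ 0.13316256 -0.3075425   0.0878237 ]
```

View pics/f.png

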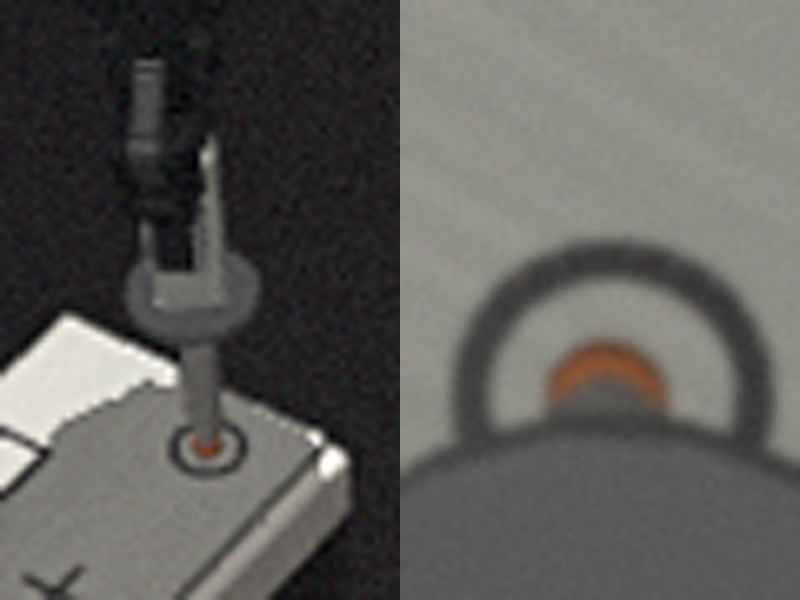

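The tip stands centred inside the ring, at side crop (207,445) and wrist crop (607,400), with the ring even around it. The spring force of about 2.7 N and the height both put it 6–7 mm in, which is about halfway. It is steady, so I'm handing in.

```bash
python3 -c "
from workcell import bot
print(bot.job_done())"
```

```text
the job is handed in; nothing more can be done
None
```

I took the contact thermometer off its hook and handed the job in with it held upright, its tip centred inside the ring and pushed in an estimated 6–7 mm of its 12 mm travel (about 2.7 N), steady and in contact.

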